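# Lock the fire things away in the puzzle box and set the cooling timer

### The job

Children are coming, so lock away whatever matchboxes, lighter and snuffer lie out on the shelf: feel along the groove on top of the wooden puzzle box until the fingertip drops into the hidden recess, press the catch there so the drawer springs ajar, pull the drawer right out, put every one of those things in it and push it fully home until it latches. Then wind the kitchen timer's dial past its top mark (20 minutes, red) and bring it back down to 12 minutes, the green mark, so that it rings when the glass candle holders have cooled. Leave the glass holders, the balloon pump and the blue tub where they stand.

Things in the scene. Friction and masses are not known exactly. Their poses are not given: they have to be found in the camera images.
- box: Fixed wooden puzzle box, 180 mm deep (x) by 260 mm wide (y) by 104 mm high; origin at the centre of its underside; its front, with the drawer, faces its own -x. Its top is at z = 90 mm but for the walls of the groove along the top front edge, which rise to 104 mm. When the catch is pressed the drawer springs out by itself about 50 to 80 mm.
- groove (a point): Middle of the groove's dark hard floor, 90 mm above the shelf; axes as the box's. The groove runs 118 mm to either side along y, is 38 mm wide (x) and 14 mm deep, open to the top. Somewhere along it, centred between y = -35 and +35 mm (different each time), the hidden recess breaks the floor: a square-edged gap 42 mm long, as wide as the groove, whose bottom is the catch plate 12 mm down.
- catch (a joint): Hidden catch, a sprung rocker under a plate of the same dark wood: 0 at rest, 0.17 rad fully pressed (stop); the plate goes down 0.061 m per rad, 2 N to start, 5 to 8 N at the stop. At about 0.13 rad (8 mm) it frees the drawer. It springs back when let go, and when the drawer has latched.
- drawer (a joint): How far the drawer is out towards the box's -x, in m: about 0.006 shut and latched, 0.125 fully out (stop). A spring (3 N when shut, none at 0.10) pushes it out unless latched; beyond 0.06 it stays where it is left (friction 1.4 N). Pushed home to its stop at 0 (or 0.002) it latches by itself (at most about 8 N).
- pull (a point): Top centre of the brass pull on the drawer front: an upright fin 12 mm thick (along the box's y), standing 36 mm out from the drawer front (18 mm to either side of this point along the box's x), 40 mm tall, its top 90 mm above the shelf. It moves with the drawer; axes as the box's.
- tray (a point): Centre of the drawer's inner floor, 15.5 mm above the shelf; moves with the drawer, axes as the box's. Inside 163 mm (x) by 220 mm (y), walls 45 mm high, front panel to 67 mm above this floor. With the drawer fully out the front 124 mm of the inside (x from -81 to +43 mm) are open to the top; things in it must not stand higher than 48 mm above this floor to pass under the box.
- matchbox_a: Red household matchbox with paper label, 100 x 44 x 22 mm. Lies flat, long axis = its x, z up; origin at the centre of its underside. May be absent (None).
- matchbox_b: Green household matchbox with paper label, 100 x 44 x 22 mm. Lies flat, long axis = its x, z up; origin at the centre of its underside. May be absent (None).
- lighter: Yellow stick lighter, 105 mm long: handle 75 x 24 x 20 mm from x = -40 to +35 mm, then a steel nozzle 12 mm wide to x = +65 mm. Lies flat, long axis = its x, z up; origin at the centre of its underside. May be absent (None).
- snuffer: Stainless candle snuffer lying down, 106 mm long: straight handle 10 mm thick at z = 13 mm from x = -39 to +23 mm, dark wood end 22 mm wide at -x, bell 28 mm wide at +x. Lies flat, long axis = its x, z up; origin at the centre of its underside. May be absent (None).
- timer: Round white kitchen timer fixed to the shelf, 120 mm across, 30 mm high, origin at the centre of its underside. A ring of marks on its top runs clockwise (seen from above) from 0 at its own +x, 0.1 rad per minute: red marks at 0 and at 20 minutes (the top mark), longer marks each 5 minutes, broad green mark at 12 minutes.
- dial (a joint): Setting of the timer's dial in rad, 0.1 rad per minute, growing clockwise seen from above: 0 = zero, 1.2 = 12 minutes (green mark), 2.0 = 20 minutes (top mark), stop at 2.4. Friction only (0.04 N m), stays where it is left.
- grip (a point): Top centre of the dial's upright grip bar, on the turning axis, 65 mm above the shelf. The bar is 66 mm long, 14 mm wide, 26 mm tall, on a disc of 80 mm diameter; the x axis of this point lies along the bar and points to its red pointer end, which shows the setting.
- votive_a: Bystander: clear glass candle holder, 68 mm across, 75 mm high, origin at the centre of its underside.
- votive_b: Bystander: clear glass candle holder like the other.
- pump: Bystander: red plastic balloon hand pump lying down, about 305 mm long along its x and 50 mm high (cross handle 90 mm wide at +x), origin under its barrel.
- tub: Bystander: blue plastic tub, fixed, 140 x 180 x 80 mm, its hinged lid standing open to 210 mm; origin at the centre of its underside.
There are look-alikes about, which are no part of the job. Leave any orange or purple look-alike of the matchbox_a alone.

How it is judged:
By the outcome, as a careful person would: the job done as asked, in the order asked, and still so for the second after the job is handed in, with the robot touching nothing.
Of matchbox_a, matchbox_b, lighter, snuffer only 2 to 4 are there at a start; the rules pass over those that are not, and their reading is None.
At some moment in a run one of matchbox_a, matchbox_b, lighter, snuffer may be knocked a few centimetres aside while the robot is not near it.
Once in a run the grip may slacken for a moment while it holds something.
It also fails if it takes over 210 s, if anything falls off the work surface, if the arm or the gripper's body presses on something with over 40 N, if the wrist force passes 120 N, or if a joint passes its speed limit or range.

### The arm

A 6-joint arm with a two-finger parallel gripper is mounted at the origin on the work surface. World frame = base frame: x ahead of the robot, y to its left, z up, the work surface at z = 0. Lengths are in m, angles in rad, forces in N, time in s.
With the tool pointing down it reaches from about 0.325 to 0.9 m from the base axis. Payload 6.1 kg.
Tool frame: the origin (TCP) lies midway between the tips of the shut fingers; the grasp point (between the pads) lies 19 mm behind it; z points along the fingers, y is the line along which they close (so a half turn about z gives the same grasp; the last joint's range is limited). The gripper opens to 85 mm and grips with 20 to 120 N. Pads are 22 mm wide; open, the fingers measure 114 mm over their backs; the gripper's body (76 mm by 85 mm) begins 54 mm behind the grasp point. The pads swing forward as they close: fully open they stand 13 mm farther back than shut.
Start: joints at [1.105, 0.22, 1.526, -0, 1.395, -0.126], TCP at [0.208, 0.589, 0.231] pointing down, gripper open.
Joint ranges: [-2.98, 2.98], [-0.91, 2.08], [0.09, 2.57], [-1.24, 4.39], [0.2, 2.65], [-2.68, 2.68]. Speed limits (rad/s): [2.57, 2.57, 3.01, 3.14, 3.14, 3.14].

### API

Orientations are given as [roll, pitch, yaw] about the fixed x, y, z axes, in that order (R = Rz(yaw) Ry(pitch) Rx(roll)).
In Python, from plant import movep, move_l, set_joints, gripper_to, hold, inverse_kinematics, observe, get_image, get_calibration, Unreachable, job_done gives the robot as it stands. Calls block until the motion is done:
- movep(position, orientation): joint-space move of the TCP to a pose.
- move_l(position, feed=0.15, rotation=None, max_force=None): straight line of the TCP; rotation=None keeps the orientation; feed is the mean speed in m/s. With max_force (N) it stops when the force on the tool has changed by that much, and returns True; else False.
- set_joints(angles): joint-space move.
- gripper_to(opening, f_grip=None): finger opening in m; f_grip is the grip in N (None keeps the last); returns when the fingers have stopped.
- hold(seconds).
- inverse_kinematics(position, orientation): joint angles nearest the present ones, or None.
- observe(): the state.
- get_image(name): name is "scene" or "side" or "wrist"; returns (picture, depth): 384x512x3 uint8, red, green, blue; 384x512 float32, m along the optical axis (not along the pixel's ray), 0 where there is no reading.
- get_calibration(name): a dict with "intrinsics" (3x3 intrinsics, pixels), "dist_coeffs" ([k1, k2, p1, p2, k3] as OpenCV has them; the pictures are not rectified), "world_from_camera" (4x4, takes a point from camera to world coordinates). Camera axes: x right, y down, z forward; pixel columns grow to the right and rows downward; lengths in m; the calibration is good to about 2 mm. A picture is of the moment at which its call begins: read the wrist's pose just before it. get_calibration takes no time and is no camera call; for the wrist camera it gives the pose at the moment of the call.
A pose or a line that the arm cannot do raises Unreachable and nothing moves.
- job_done(): hands the job in; it is judged then, once.
The state is a dict: "time_s": time; "q": joint angles; "joint_velocities": joint speeds; "joint_torque": joint torques, N m; "eef_pos": TCP position; "tcp_rot": TCP orientation; "ft_force": force on the tool from outside, world axes, zero at the start; "torque": the same for the moment, N m; "opening": finger opening in m; "grasp_force": force on a finger pad.
Only numpy, scipy, OpenCV 4.12 (cv2) and the standard library are available. Lean on these libraries where they do the work, as an engineer would, in place of code of your own. Each camera call takes 0.05 s, during which the arm holds its last target. There are 200 camera calls.

## Working session

There is one attempt and no reset: what is moved stays moved. The work goes in short steps, each a Python script; the robot and the scene stay as the last script left them, time stands still between calls to the robot, and variables do not carry over. Pictures are saved under pics/ and viewed, at most 14 in all, crops included, and the job is handed in when it is done.

```bash
ls; mkdir -p pics
python3 - <<'E'
from plant import *
import cv2,numpy as np
for n in ("scene","side"):
    p,d=get_image(n); np.savez(f"pics/{n}0.npz",p=p,d=d)
    cv2.imwrite(f"pics/{n}0.png",cv2.resize(p[...,::-1],(800,600),interpolation=cv2.INTER_CUBIC))
    c=get_calibration(n);print(n,c["intrinsics"],c["dist_coeffs"],np.round(c["world_from_camera"],3))
o=observe();print(o)
E
```

```text
pics
scene [[457.70718974   0.         255.59025192]
 [  0.         457.70718974 186.30547157]
 [  0.           0.           1.        ]] [-0.10893528  0.          0.          0.          0.        ] [[ 0.515  0.725 -0.457  1.168]
 [ 0.857 -0.444  0.261 -0.366]
 [-0.014 -0.527 -0.85   1.261]
 [ 0.     0.     0.     1.   ]]
side [[367.53167405   0.         252.22787755]
 [  0.         367.53167405 193.31187375]
 [  0.           0.           1.        ]] [-0.11413723  0.          0.          0.          0.        ] [[-0.971 -0.125  0.205  0.311]
 [-0.24   0.522 -0.818  0.965]
 [-0.005 -0.843 -0.537  0.716]
 [ 0.     0.     0.     1.   ]]
{'time_s': 0.1, 'q': array([ 1.10488455e+00,  2.21170209e-01,  1.52753471e+00,  5.11114855e-06,
        1.39472334e+00, -1.26072401e-01]), 'joint_velocities': array([-1.31722215e-03, -8.06915390e-04, -3.06526955e-03,  3.24412066e-04,
        4.04921330e-05,  9.99996834e-04]), 'joint_torque': array([ 3.93012160e-04, -4.98241997e+01, -3.90546012e+01, -1.24041853e-04,
        5.62027650e-03,  1.25918800e-05]), 'eef_pos': array([0.20806197, 0.58874597, 0.23027432]), 'tcp_rot': array([-3.13977225e+00, -2.35796746e-04,  2.80175216e+00]), 'ft_force': array([-1.24977203, -0.65666938, -0.63081461]), 'torque': array([ 0.01759411, -0.01248287,  0.02496768]), 'grasp_force': 0.0, 'opening': 0.08537172039183347}
```

View pics/scene0.png

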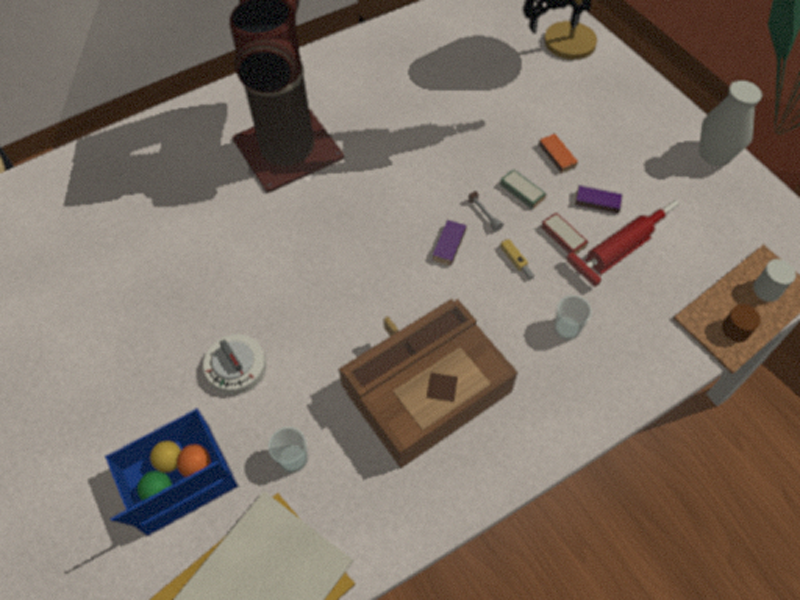

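View pics/side0.png

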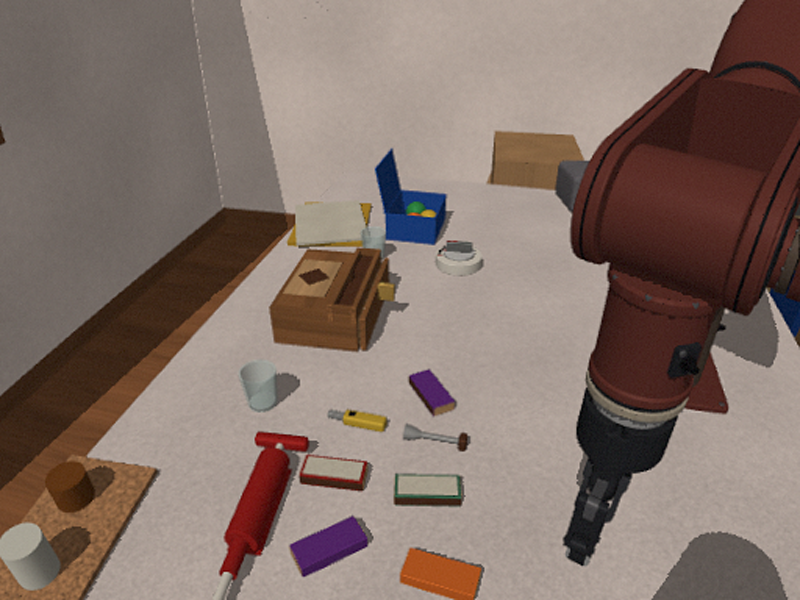

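The scene view (800x600 px) shows these candidates:
- **Targets:** red-edged matchbox_a (565,232), green-edged matchbox_b (522,188), yellow lighter (516,257) and snuffer (485,210).
- **Look-alikes to leave alone:** purple boxes (450,242) and (598,199), orange box (557,152).
- **Other:** puzzle box (430,380), pull (391,326), timer (234,362).

All four items are there.

```bash
cat > h.py <<'E'
from plant import *
import cv2,numpy as np
def rays(uv,c):
    u=cv2.undistortPoints(np.asarray(uv,float).reshape(-1,1,2),c["intrinsics"],np.array(c["dist_coeffs"]))[:,0]
    return np.c_[u,np.ones(len(u))]
def cast(uv,c,z):
    "pixels -> world points on plane z"
    T=np.array(c["world_from_camera"]);r=rays(uv,c)@T[:3,:3].T
    return T[:3,3]+r*((z-T[2,3])/r[:,2])[:,None]
def cloud(d,c):
    h,w=d.shape;v,u=np.mgrid[:h,:w]
    T=np.array(c["world_from_camera"]);P=(rays(np.c_[u.ravel(),v.ravel()],c)*d.reshape(-1,1))@T[:3,:3].T+T[:3,3]
    P[d.ravel()==0]=np.nan
    return P.reshape(h,w,3)
def rect(xy):
    "centre, (long, short), yaw of long axis of points in m"
    (cx,cy),(a,b),t=cv2.minAreaRect((np.asarray(xy)[:,:2]*1000).astype(np.float32))
    if a<b:a,b,t=b,a,t+90
    return np.array([cx,cy])/1000,(a/1000,b/1000),(np.radians(t)+np.pi/2)%np.pi-np.pi/2
def hsv(p): return cv2.cvtColor(p,cv2.COLOR_RGB2HSV)
def snap(name,tag):
    c=get_calibration(name);p,d=get_image(name)
    np.savez(f"pics/{tag}.npz",p=p,d=d,T=c["world_from_camera"])
    return p,d,c
E
python3 - <<'E'
from h import *
np.set_printoptions(precision=4,suppress=True)
for n in("scene","side"):
    f=np.load(f"pics/{n}0.npz");p,d=f["p"],f["d"];c=get_calibration(n);P=cloud(d,c);Z=P[...,2];H=hsv(p)
    print(n,"table z",np.nanmedian(Z[(P[...,0]>.3)&(P[...,0]<.9)&(abs(P[...,1])<.6)]))
    reg=(P[...,0]>.25)&(P[...,0]<1.1)&(abs(P[...,1])<.75)
    m=((Z>.009)&(Z<.2)&reg).astype(np.uint8)
    k,L,S,C=cv2.connectedComponentsWithStats(m)
    for i in range(1,k):
        if S[i,4]<25: continue
        q=L==i;z=Z[q];top=np.percentile(z,90);
        ctr,sz,yaw=rect(P[q]);print("px",C[i].round(),S[i,4],"top",top.round(4),"ctr",ctr,"sz",np.round(sz,3),"yaw",round(yaw,3),"hsv",np.median(H[q],0))
E
```

```text
scene table z 0.000583840254053003
px [357.  97.] 306 top 0.0241 ctr [0.3617 0.5311] sz [0.106 0.049] yaw -0.104 hsv [ 10. 170. 158.]
px [335. 120.] 339 top 0.0249 ctr [0.4063 0.3967] sz [0.105 0.052] yaw 0.231 hsv [ 27.  35. 142.]
px [383. 126.] 330 top 0.0253 ctr [0.5187 0.5255] sz [0.101 0.053] yaw 0.757 hsv [141. 125.  94.]
px [310. 135.] 125 top 0.0249 ctr [0.4155 0.286 ] sz [0.109 0.026] yaw -0.042 hsv [19. 21. 92.]
px [386. 154.] 1368 top 0.0487 ctr [0.5794 0.4941] sz [0.311 0.186] yaw -1.359 hsv [  3. 134. 116.]
px [287. 154.] 359 top 0.0244 ctr [0.4454 0.1723] sz [0.107 0.045] yaw -0.892 hsv [141.  94.  99.]
px [330. 164.] 186 top 0.0214 ctr [0.5578 0.2715] sz [0.107 0.027] yaw -0.052 hsv [ 22.  121.5 134. ]
px [477. 197.] 2863 top 0.0674 ctr [0.9026 0.6128] sz [0.29  0.161] yaw -1.46 hsv [ 14. 121. 126.]
px [366. 202.] 464 top 0.0737 ctr [0.7419 0.2628] sz [0.067 0.065] yaw -1.208 hsv [ 36.   15.  122.5]
px [273. 242.] 6824 top 0.0998 ctr [ 0.6885 -0.0498] sz [0.263 0.237] yaw -1.504 hsv [ 13. 110. 101.]
px [150. 232.] 1183 top 0.0421 ctr [ 0.4736 -0.3425] sz [0.121 0.117] 
[... 859 characters left out ...]
. 158.]
px [278. 279.] 241 top 0.0254 ctr [0.4128 0.2855] sz [0.105 0.025] yaw 0.009 hsv [ 15.  15. 117.]
px [164. 321.] 2093 top 0.0492 ctr [0.6369 0.5037] sz [0.293 0.087] yaw -1.457 hsv [  1. 211. 118.]
px [ 44. 338.] 5466 top 0.0751 ctr [0.9014 0.601 ] sz [0.263 0.163] yaw -1.467 hsv [ 14. 134. 133.]
px [213. 301.] 707 top 0.0234 ctr [0.5543 0.3979] sz [0.103 0.047] yaw 0.09 hsv [ 18.  44. 162.]
px [274. 312.] 752 top 0.024 ctr [0.4038 0.3973] sz [0.1   0.046] yaw 0.212 hsv [ 20.   42.  162.5]
px [210. 348.] 961 top 0.0237 ctr [0.5179 0.5247] sz [0.101 0.047] yaw 0.764 hsv [141. 163.  99.]
px [282. 367.] 1067 top 0.0236 ctr [0.3585 0.5332] sz [0.101 0.047] yaw -0.087 hsv [ 11. 210. 169.]
```

```bash
cat > t.py <<'E'
from h import *
np.set_printoptions(precision=4,suppress=True)
movep([.60,-.05,.36],[np.pi,0,np.pi]); p,d,c=snap("wrist","w1"); print(observe()["time_s"],observe()["eef_pos"])
print(c["intrinsics"][0],c["world_from_camera"])
cv2.imwrite("pics/w1.png",p[...,::-1])
for nm,p,d,c in(("w",p,d,c),("scene",np.load("pics/scene0.npz")["p"],np.load("pics/scene0.npz")["d"],get_calibration("scene"))):
    P=cloud(d,c);near=(abs(P[...,0]-.69)<.2)&(abs(P[...,1]+.05)<.2)
    m=near&(P[...,2]>.097)&(P[...,2]<.112);print(nm,m.sum(),"z",np.median(P[m][:,2]),rect(P[m]))
    m=near&(P[...,2]>.08)&(P[...,2]<.112);m=cv2.morphologyEx(m.astype(np.uint8),cv2.MORPH_OPEN,np.ones((9,9)))>0
    print(" top",m.sum(),rect(P[m]))
E
python3 t.py
```

```text
2.8333 [ 0.6    -0.0491  0.3598]
[273.3606   0.     253.8041] [[-0.001   0.9519  0.3064  0.5225]
 [ 1.      0.0015 -0.0013 -0.0492]
 [-0.0017  0.3064 -0.9519  0.5022]
 [ 0.      0.      0.      1.    ]]
w 2920 z 0.1034863153233592 (array([ 0.6524, -0.0547]), (0.25995062255859375, 0.058825592041015624), np.float64(-1.5008627984786083))
 top 15725 (array([ 0.7141, -0.0501]), (0.26067205810546873, 0.18231465148925782), np.float64(-1.5016806718941287))
scene 830 z 0.10244287431608523 (array([ 0.7058, -0.0488]), (0.26200515747070313, 0.16659548950195313), np.float64(-1.5016850536263595))
 top 4977 (array([ 0.7066, -0.0482]), (0.26222872924804685, 0.19905841064453125), np.float64(-1.5038209129817925))
```

View pics/w1.png

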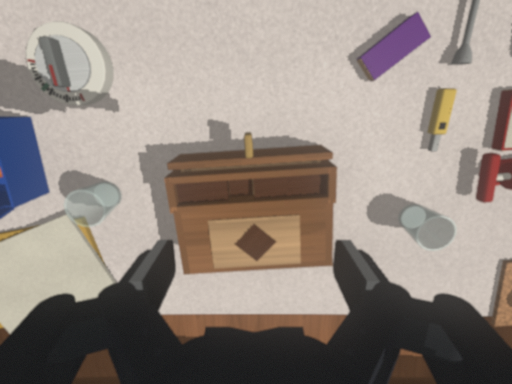

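The wrist view shows the puzzle box centred, with the pull at (248,145). The groove runs from (180,190) to (320,185), and a faint gap shows around (228–252,187). Next I'll measure the groove floor in the box frame.

```bash
cat >> h.py <<'E'
BX=np.array([.7140,-.0502]);BY=.0695   # box pose
def b2w(x,y,yaw=BY,o=BX):
    c,s=np.cos(yaw),np.sin(yaw);return np.array([o[0]+c*x-s*y,o[1]+s*x+c*y])
def w2b(P,yaw=BY,o=BX):
    Q=np.array(P,float).copy();c,s=np.cos(yaw),np.sin(yaw);dx,dy=Q[...,0]-o[0],Q[...,1]-o[1]
    Q[...,0]=c*dx+s*dy;Q[...,1]=-s*dx+c*dy;return Q
E
python3 - <<'E'
from h import *
np.set_printoptions(precision=4,suppress=True,linewidth=200)
f=np.load("pics/w1.npz");c=get_calibration("wrist");c["world_from_camera"]=f["T"]
P=w2b(cloud(f["d"],c));z=P[...,2]
print("x profile away from recess (y 70..100) : x, median z")
for x in np.arange(-.15,-.02,.005):
    m=(abs(P[...,0]-x)<.0025)&(P[...,1]>.06)&(P[...,1]<.1);m2=(abs(P[...,0]-x)<.0025)&(abs(P[...,1])<.005)
    print(round(x,3),m.sum(),np.median(z[m]).round(4),end=" | ")
print("\ny profile groove")
for y in np.arange(-.115,.12,.006):
    m=(abs(P[...,0]+.062)<.012)&(abs(P[...,1]-y)<.003);print(round(y,3),m.sum(),np.median(z[m]).round(4),end=" | ")
m=(z>.08)&(z<.096)&(P[...,0]<-.1)&(P[...,0]>-.2)&(abs(P[...,1])<.03);print("\npull",rect(P[m]) if m.sum()>3 else m.sum())
E
```

```text
x profile away from recess (y 70..100) : x, median z
-0.15 61 -0.0006 | -0.145 61 -0.0005 | -0.14 64 -0.0007 | -0.135 62 -0.0005 | -0.13 63 -0.0007 | -0.125 89 0.0 | -0.12 4110 0.4365 | -0.115 1607 0.4245 | -0.11 938 0.4258 | -0.105 815 0.4269 | -0.1 984 0.4304 | -0.095 61 0.4272 | -0.09 189 0.0934 | -0.085 86 0.1035 | -0.08 90 0.0159 | -0.075 66 0.0895 | -0.07 77 0.0894 | -0.065 82 0.0895 | -0.06 78 0.0893 | -0.055 79 0.0896 | -0.05 75 0.0895 | -0.045 118 0.0901 | -0.04 115 0.1033 | -0.035 71 0.1035 | -0.03 1 0.1028 | -0.025 65 0.0896 | 
y profile groove
-0.115 78 0.0903 | -0.109 54 0.09 | -0.103 55 0.0898 | -0.097 55 0.0898 | -0.091 55 0.0898 | -0.085 53 0.0898 | -0.079 54 0.0898 | -0.073 56 0.0897 | -0.067 53 0.0898 | -0.061 54 0.0898 | -0.055 54 0.0895 | -0.049 56 0.0896 | -0.043 52 0.0893 | -0.037 59 0.0787 | -0.031 51 0.0777 | -0.025 48 0.0779 | -0.019 53 0.0777 | -0.013 50 0.0777 | -0.007 49 0.0776 | -0.001 49 0.0777 | 0.005 40 0.0893 | 0.011 54 0.0896 | 0.017 58 0.0894 | 0.023 55 0.0893 | 0.029 54 0.0893 | 0.035 52 0.0894 | 0.041 56 0.0892 | 0.047 59 0.0894 | 0.053 56 0.0893 | 0.059 53 0.0894 | 0.065 50 0.0896 | 0.071 57 0.0894 | 0.077 57 0.0895 | 0.083 56 0.0894 | 0.089 58 0.0894 | 0.095 49 0.0893 | 0.101 54 0.0893 | 0.107 55 0.0895 | 0.113 58 0.0894 | 0.119 91 0.1013 | 
pull (array([-0.1224,  0.    ]), (0.05988502883911133, 0.04454121780395508), np.float64(-1.568749189064726))
```

```bash
cat > t.py <<'E'
from h import *
np.set_printoptions(precision=4,suppress=True)
A=[np.pi,0,np.pi+BY]
gripper_to(0,40)
movep([*b2w(-.061,.05),.15],A)
for y in(.05,.02,-.019):
    move_l([*b2w(-.061,y),.108],feed=.15)
    hold(.2);r=move_l([*b2w(-.061,y),.074],feed=.02,max_force=3);o=observe();print(y,r,o["eef_pos"],o["ft_force"])
    if o["eef_pos"][2]>.083: move_l([*b2w(-.061,y),.108])
if o["eef_pos"][2]<.083:
    r=move_l([*b2w(-.061,y),.0685],feed=.02,max_force=15);hold(.3);o=observe();print("press",r,o["eef_pos"],o["ft_force"])
    move_l([*b2w(-.061,y),.17])
    movep([*b2w(-.114,0),.36],A);p,d,c=snap("wrist","w2");cv2.imwrite("pics/w2.png",p[...,::-1])
    P=w2b(cloud(d,c));z=P[...,2]
    m=(z>.084)&(z<.096)&(P[...,0]<-.1)&(P[...,0]>-.3)&(abs(P[...,1])<.03);print("pull",m.sum(),rect(P[m]),np.median(P[m],0));print(observe()["time_s"])
E
python3 t.py
```

```text
0.05 True [ 0.6496 -0.0045  0.0899] [-0.6087 -0.5378  4.2757]
0.02 True [ 0.6517 -0.0345  0.0899] [-0.814  -0.2192  4.6242]
-0.019 True [ 0.6542 -0.0734  0.0775] [-0.2962  0.4211  2.9819]
press False [ 0.6531 -0.0735  0.0688] [-8.5798 -0.5705  8.6427]
pull 230 (array([-0.1701, -0.0023]), (0.05395726013183594, 0.04463839340209961), np.float64(1.5330358983308812)) [-0.1745 -0.0002  0.089 ]
12.6667
```

The fingertip found the floor at 89.9 mm and dropped to 77.5 mm in the recess. I pressed the catch there and the drawer popped out.

View pics/w2.png

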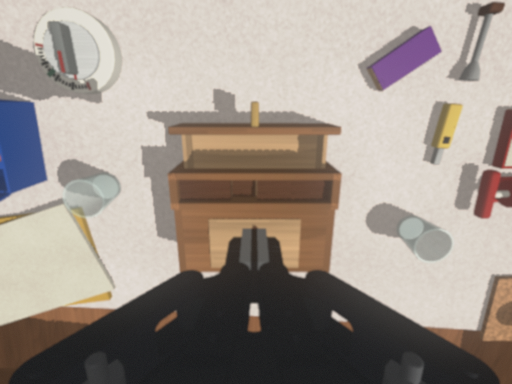

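Run:
```python
from h import *
np.set_printoptions(precision=4,suppress=True,linewidth=200)
f=np.load("pics/w2.npz");c=get_calibration("wrist");c["world_from_camera"]=f["T"]
P=w2b(cloud(f["d"],c));z=P[...,2]
for x in np.arange(-.25,-.08,.005):
    m=(abs(P[...,0]-x)<.0025)&(abs(P[...,1])<.012)&(z>.07)&(z<.12);m2=(abs(P[...,0]-x)<.0025)&(abs(P[...,1]-.05)<.02)&(z<.2)
    print(round(x,3),m.sum(),m.any() and [np.median(P[m][:,1]).round(4),np.max(z[m]).round(4)],"|",m2.any() and np.median(z[m2]).round(4))
```

```text
-0.25 0 False | -0.0003
-0.245 0 False | -0.0002
-0.24 0 False | -0.0004
-0.235 0 False | -0.0006
-0.23 0 False | -0.0003
-0.225 0 False | -0.0004
-0.22 0 False | -0.0003
-0.215 0 False | -0.0002
-0.21 0 False | -0.0003
-0.205 0 False | -0.0002
-0.2 0 False | -0.0003
-0.195 0 False | -0.0006
-0.19 30 [np.float64(-0.0002), np.float64(0.0909)] | -0.0006
-0.185 36 [np.float64(-0.0002), np.float64(0.0914)] | -0.0005
-0.18 27 [np.float64(-0.0002), np.float64(0.0915)] | -0.0005
-0.175 36 [np.float64(-0.0002), np.float64(0.0909)] | -0.0003
-0.17 27 [np.float64(-0.0002), np.float64(0.0909)] | -0.0006
-0.165 36 [np.float64(-0.0002), np.float64(0.0908)] | -0.0006
-0.16 25 [np.float64(-0.0002), np.float64(0.0915)] | -0.0003
-0.155 58 [np.float64(0.0013), np.float64(0.089)] | 0.063
-0.15 52 [np.float64(-0.0002), np.float64(0.0842)] | 0.0825
-0.145 32 [np.float64(0.0006), np.float64(0.0834)] | 0.0818
-0.14 0 False | False
-0.135 0 False | 0.015
-0.13 0 False | 0.0149
-0.125 0 False | 0.0152
-0.12 0 False | 0.0151
-0.115 0 False | 0.0151
-0.11 0 False | 0.015
-0.105 0 False | 0.0151
-0.1 0 False | 0.0147
-0.095 0 False | 0.0148
-0.09 108 [np.float64(-0.0002), np.float64(0.105)] | 0.0861
-0.085 48 [np.float64(0.0006), np.float64(0.1049)] | 0.1028
```

The drawer is about 53 mm out. The pull top runs from x=-0.1925 to -0.1565 in the box frame, at (254,113) px. Next I'll grip it and pull the drawer out.

```bash
cat > t.py <<'E'
from h import *
np.set_printoptions(precision=4,suppress=True)
A=[np.pi,0,np.pi+BY]
gripper_to(.045,40)
movep([*b2w(-.177,0),.14],A);move_l([*b2w(-.177,0),.064],feed=.1)
gripper_to(0,40);o=observe();print(o["opening"],o["grasp_force"],w2b(o["eef_pos"]))
r=move_l([*b2w(-.26,0),.064],feed=.06,max_force=14);o=observe();print(r,w2b(o["eef_pos"]),o["ft_force"],o["opening"])
gripper_to(.045);move_l([*b2w(-.25,0),.15])
gripper_to(.085)
movep([.44,.25,.36],[np.pi,0,np.pi]);p,d,c=snap("wrist","w3");cv2.imwrite("pics/w3.png",p[...,::-1])
P=w2b(cloud(d,c));z=P[...,2]
for y0 in(0,.05):
  m=(z>.08)&(z<.096)&(P[...,0]<-.13)&(P[...,0]>-.3)&(abs(P[...,1]-y0)<.015);print(y0,m.sum(),m.any() and P[m][:,:2].min(0),m.any() and P[m][:,:2].max(0));
print(observe()["time_s"])
E
python3 t.py
```

```text
0.010750219501594046 41.67605638504028 [-0.1765  0.0011  0.0649]
True [-0.248   0.0012  0.0649] [3.5999 0.6771 0.2743] 0.011041250015554609
0 390 [-0.2642 -0.0148] [-0.2165  0.0148]
0.05 138 [-0.2285  0.0351] [-0.2169  0.0648]
19.6
```

View pics/w3.png

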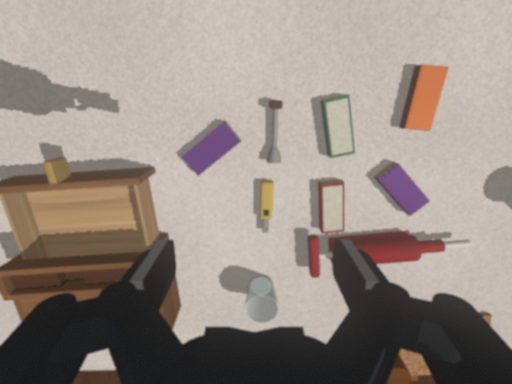

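The wrist view shows the open drawer at left (85,220), snuffer (273,130), matchbox_b green (338,126), matchbox_a red (331,207) and lighter (266,200). The purple (210,148) and (402,188) and orange (425,97) boxes are look-alikes, and the pump is at (370,250). As the required close-up before the first reach, I'll check a crop of this view together with the measured rectangles.

```bash
cat >> h.py <<'E'
TRAY=-.1325
EXP={"matchbox_a":(.554,.398,.100,.044,.044),"matchbox_b":(.404,.397,.100,.044,.044),"lighter":(.5555,.272,.105,.024,.024),"snuffer":(.4135,.2855,.106,.027,.010)}
OFF={"lighter":-.015,"snuffer":-.008}
def locate(p,d,c,name,r=.075):
    x,y,L,W,_=EXP[name];P=cloud(d,c)
    m=(P[...,2]>.008)&(P[...,2]<.035)&(np.hypot(P[...,0]-x,P[...,1]-y)<r+.06)
    k,Lb,S,C=cv2.connectedComponentsWithStats(m.astype(np.uint8),connectivity=4)
    best=None
    for i in range(1,k):
        if S[i,4]<60: continue
        ctr,sz,yaw=rect(P[Lb==i]);e=np.hypot(*(ctr-[x,y]))
        if e<r and abs(sz[0]-L)<.015 and abs(sz[1]-W)<.012 and(best is None or e<best[0]):
            col=np.median(hsv(p)[Lb==i],0);sat=hsv(p)[Lb==i];sat=sat[sat[:,1]>70];hue=np.median(sat[:,0]) if len(sat) else -1
            best=(e,ctr,sz,yaw,col,hue,C[i])
    return best
E
python3 - <<'E'
from h import *
np.set_printoptions(precision=4,suppress=True,linewidth=200)
f=np.load("pics/w3.npz");c=get_calibration("wrist");c["world_from_camera"]=f["T"]
for n in EXP: print(n,locate(f["p"],f["d"],c,n))
cv2.imwrite("pics/crop.png",cv2.resize(f["p"][80:260,170:460,::-1],None,fx=2.7,fy=2.7,interpolation=cv2.INTER_CUBIC))
E
```

```text
matchbox_a (np.float64(0.0028323660218573326), array([0.5549, 0.3953]), (0.10368302917480468, 0.04597291564941406), np.float64(0.09461925063234355), array([ 20.,  34., 190.]), np.float64(5.0), array([331.6208, 205.852 ]))
matchbox_b (np.float64(0.0032908362909973466), array([0.4055, 0.3941]), (0.10084986114501954, 0.045993194580078126), np.float64(0.20287525091595127), array([ 23.,  31., 192.]), -1, array([338.2503, 125.7859]))
lighter (np.float64(0.002124255920490413), array([0.5545, 0.2701]), (0.10381060028076172, 0.023868265151977538), np.float64(-0.026500183900997065), array([ 22., 125., 176.]), np.float64(22.0), array([265.552 , 202.6367]))
snuffer (np.float64(0.0026381228685494764), array([0.4138, 0.2829]), (0.10531748199462891, 0.02522969436645508), np.float64(-0.00683673399239737), array([ 19.,  14., 127.]), np.float64(10.0), array([273.944 , 132.7432]))
```

View pics/crop.png

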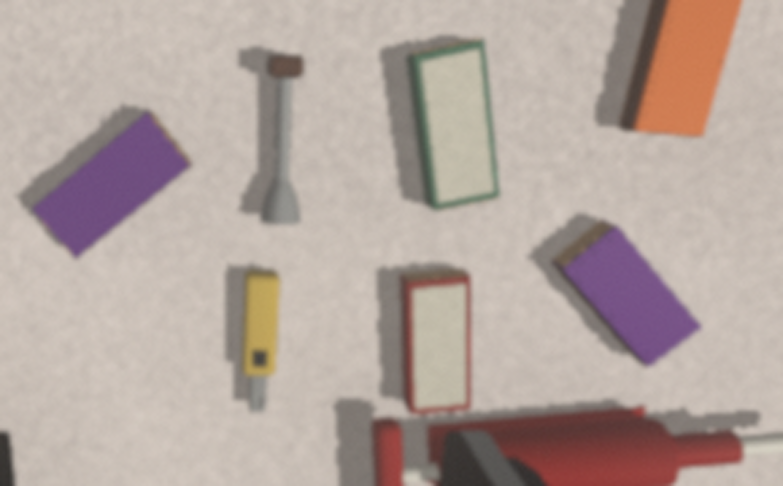

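The crop shows a white label with a red rim at (437,340), which is matchbox_a, and a green rim at (452,125), which is matchbox_b. The lighter is at (260,335) with its nozzle towards +x, and the snuffer is at (283,145) with its bell towards +x. The choice is confirmed.

```bash
cat >> h.py <<'E'
DST={"matchbox_a":-.068,"matchbox_b":.068,"lighter":-.015,"snuffer":.024}
def view():
    movep([.44,.25,.36],[np.pi,0,np.pi]);return snap("wrist","v%d"%(observe()["time_s"]*10))
def fetch(name,ty=None):
    gripper_to(.085)
    b=locate(*view(),name)
    if b is None: print(name,"not found");return False
    _,ctr,sz,yaw,col,hue,_=b;print(name,ctr,np.round(sz,3),round(yaw,3),"hue",hue,"t",observe()["time_s"])
    off=OFF.get(name,0.);g=ctr+off*np.array([np.cos(yaw),np.sin(yaw)])
    W=EXP[name][4];A=[np.pi,0,np.pi+yaw]
    movep([*g,.10],A);gripper_to(min(.085,W+.035));move_l([*g,.005],feed=.12)
    gripper_to(max(W-.012,0),40);o=observe();print(" grip",o["opening"],o["grasp_force"])
    if o["opening"]<W-.006: print(" MISSED");return False
    move_l([*g,.15],feed=.2);o=observe();print(" lifted",o["opening"],o["grasp_force"])
    if o["opening"]<W-.006 or o["grasp_force"]<5: print(" LOST");return False
    x=TRAY-.019+off;t=b2w(x,DST[name] if ty is None else ty);B=[np.pi,0,np.pi+BY]
    movep([*t,.15],B);o=observe();print(" over",o["opening"],o["grasp_force"])
    if o["opening"]<W-.006 or o["grasp_force"]<5: print(" LOST");return False
    move_l([*t,.0235],feed=.12);gripper_to(W+.005);move_l([*t,.15],feed=.2);return True
E
python3 - <<'E'
from h import *
np.set_printoptions(precision=4,suppress=True)
if fetch("matchbox_a"): print(fetch("matchbox_b"))
print(observe()["time_s"])
p,d,c=view();cv2.imwrite("pics/v1.png",p[...,::-1])
E
```

```text
matchbox_a [0.5543 0.3949] [0.102 0.045] 0.088 hue 5.0 t 20.1167
 grip 0.04280337677599019 42.50096797943115
 lifted 0.043310396843062544 41.94613337516785
 over 0.043140292790393935 25.91592013835907
matchbox_b [0.4056 0.3938] [0.101 0.046] 0.206 hue -1 t 30.075
 grip 0.04284067175597989 42.196000814437866
 lifted 0.04286880844372437 41.53349697589874
 over 0.04251817484298333 41.513394713401794
True
37.45
```

View pics/v1.png

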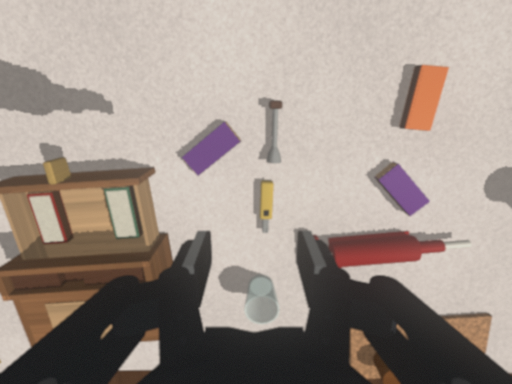

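Both matchboxes lie flat in the drawer at (48,216) and (123,212). Lighter and snuffer are next.

Run:
```python
from h import *
np.set_printoptions(precision=4,suppress=True)
if fetch("lighter"): print(fetch("snuffer"))
print(observe()["time_s"])
movep([*b2w(-.20,0),.36],[np.pi,0,np.pi+BY]);p,d,c=snap("wrist","dr");cv2.imwrite("pics/dr.png",p[...,::-1])
P=w2b(cloud(d,c))
z=P[...,2];m=(P[...,0]>-.205)&(P[...,0]<-.1)&(abs(P[...,1])<.105)
print("max z in tray",np.percentile(z[m],99.5),"(limit .0635)")
```

```text
lighter [0.555  0.2702] [0.104 0.024] -0.024 hue 22.0 t 39.5417
 grip 0.02364277487755224 39.94198501110077
 lifted 0.022899143868825602 39.29214119911194
 over 0.02313467196213296 39.272255301475525
snuffer [0.4137 0.2843] [0.105 0.025] -0.034 hue 10.0 t 48.8917
 grip 0.008619560211280611 40.4085910320282
 lifted 0.008424404855010692 39.64256823062897
 over 0.008438181952201943 39.61427450180054
True
56.175
max z in tray 0.44295497167403136 (limit .0635)
```

View pics/dr.png

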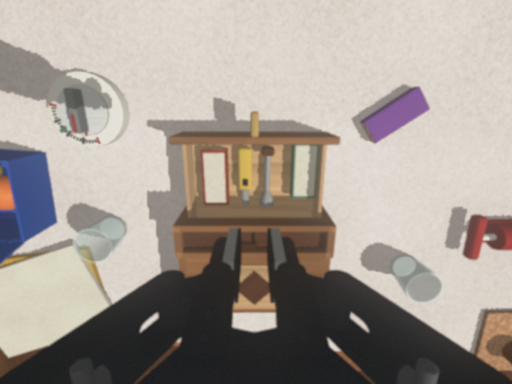

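All four lie flat in the drawer (215,177), (245,172), (267,177), (303,172). Now I'll push it home.

Run:
```python
from h import *
np.set_printoptions(precision=4,suppress=True)
A=[np.pi,0,np.pi+BY]
gripper_to(0,40)
movep([*b2w(-.30,0),.15],A);move_l([*b2w(-.30,0),.064]);hold(.2)
move_l([*b2w(-.18,0),.064],feed=.06,max_force=25)
o=observe();print(w2b(o["eef_pos"]),o["ft_force"])
r=move_l([*b2w(-.138,0),.064],feed=.04,max_force=22);hold(.2)
o=observe();print(r,w2b(o["eef_pos"]),o["ft_force"])
move_l([*b2w(-.22,0),.064],feed=.1);move_l([*b2w(-.22,0),.15])
movep([*b2w(-.20,0),.36],A);p,d,c=snap("wrist","sh")
P=w2b(cloud(d,c));z=P[...,2]
m=(z>.084)&(z<.096)&(P[...,0]<-.08)&(P[...,0]>-.3)&(abs(P[...,1])<.009);print("pull x",np.percentile(P[m][:,0],[0,1,50]))
# timer
movep([.42,-.34,.30],[np.pi,0,np.pi]);gripper_to(.085);p,d,c=snap("wrist","tm");P=cloud(d,c);z=P[...,2]
m=(abs(P[...,0]-.47)<.08)&(abs(P[...,1]+.34)<.08)&(z>.02)&(z<.034);print("rim",m.sum(),cv2.minEnclosingCircle(P[m][:,:2].astype(np.float32)))
m=(abs(P[...,0]-.47)<.05)&(abs(P[...,1]+.34)<.05)&(z>.059)&(z<.07);print("bar",m.sum(),rect(P[m]),np.median(z[m]))
v,u=np.where((abs(P[...,0]-.47)<.08)&(abs(P[...,1]+.34)<.08)&(z>.0)&(z<.08));print(u.min(),u.max(),v.min(),v.max())
cv2.imwrite("pics/tm.png",cv2.resize(p[v.min():v.max(),u.min():u.max(),::-1],(600,600*(v.max()-v.min())//(u.max()-u.min()))))
print(observe()["time_s"])
```

```text
[-0.1801 -0.      0.0639] [-2.1566 -0.7162 -0.1432]
True [-0.1526  0.0003  0.0624] [-1.2171  0.2779  1.3125]
pull x [-0.1453 -0.1451 -0.1247]
rim 2281 ((0.47013983130455017, -0.34505942463874817), 0.05997411161661148)
bar 405 (array([ 0.4696, -0.3451]), (0.06495852661132813, 0.013916923522949218), np.float64(0.06947306360262395)) 0.06437944814317709
205 304 133 224
66.7667
```

View pics/tm.png

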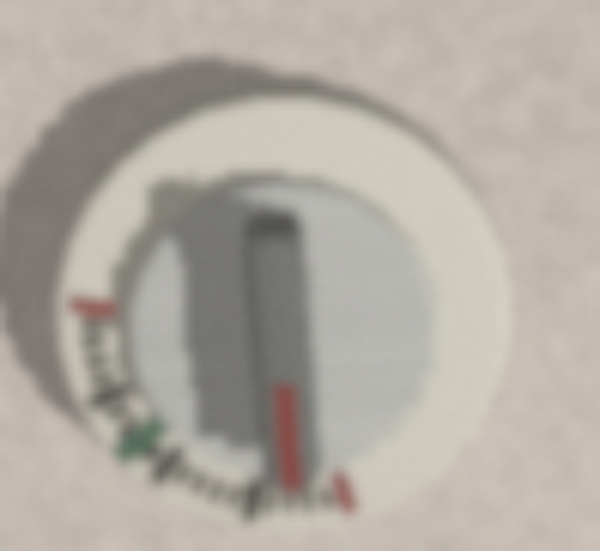

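The drawer is latched: it reads 5.8 mm out, with the pull at x=-0.145 in the box frame. In the timer crop, 0 is the red mark at (345,490), the red pointer end is at (288,440), green at (138,440) and the red top mark at (93,308). Now I'll measure the mark angles.

```bash
cat >> h.py <<'E'
TC=np.array([.4700,-.3450])
def marks(p,c):
    H=hsv(p).astype(int);v,u=np.mgrid[:384,:512]
    W=cast(np.c_[u.ravel(),v.ravel()],c,.0305)[:,:2].reshape(384,512,2)-TC
    r=np.hypot(W[...,0],W[...,1]);a=np.arctan2(W[...,1],W[...,0])
    ring=(r>.041)&(r<.06)
    red=ring&((H[...,0]<9)|(H[...,0]>170))&(H[...,1]>75);gr=ring&(H[...,0]>50)&(H[...,0]<95)&(H[...,1]>50)
    for nm,m in(("red",red),("green",gr)):
        k,L,S,C=cv2.connectedComponentsWithStats(m.astype(np.uint8))
        for i in range(1,k):
            if S[i,4]>=6: print(nm,S[i,4],"px",C[i].round(1),"r",r[L==i].mean().round(4),"ang",np.mean(a[L==i]).round(4))
def bar(d,c):
    P=cloud(d,c);z=P[...,2];m=(np.hypot(P[...,0]-TC[0],P[...,1]-TC[1])<.045)&(z>.059)&(z<.07);return rect(P[m])
E
python3 - <<'E'
from h import *
f=np.load("pics/tm.npz");c=get_calibration("wrist");c["world_from_camera"]=f["T"]
marks(f["p"],c);print(bar(f["d"],c))
f=np.load("pics/scene0.npz");c=get_calibration("scene");marks(f["p"],c);print(bar(f["d"],c))
E
```

```text
red 10 px [220.5 183.5] r 0.0483 ang -1.6476
red 13 px [252.6 211.2] r 0.0434 ang 0.0526
(array([ 0.46961035, -0.34509866]), (0.06495852661132813, 0.013916923522949218), np.float64(0.06947306360262395))
(array([ 0.47343588, -0.3425881 ]), (0.06388875961303711, 0.013247258186340332), np.float64(0.08554846570288488))
```

```bash
sed -i 's/\[...,1\]>75/[...,1]>60/; s/H\[...,1\]>50)/H[...,1]>30)/' h.py
python3 - <<'E'
from h import *
movep([.43,-.345,.17],[np.pi,0,np.pi]);p,d,c=snap("wrist","tm2");P=cloud(d,c);z=P[...,2]
m=(np.hypot(P[...,0]-.47,P[...,1]+.345)<.07)&(z>.027)&(z<.033);print("rim",cv2.minEnclosingCircle(P[m][:,:2].astype(np.float32)),np.median(z[m]))
marks(p,c);print(bar(d,c),observe()["time_s"])
E
```

```text
rim ((0.46987614035606384, -0.34469953179359436), 0.059763528406620026) 0.029642801940167274
red 33 px [210.4 207.6] r 0.0494 ang -1.6544
red 50 px [257.  248.3] r 0.047 ang 0.0594
red 24 px [268.9 249.4] r 0.0511 ang 0.333
green 44 px [222.  237.5] r 0.0498 ang -0.8529
(array([ 0.4697027 , -0.34470642]), (0.0651883544921875, 0.013952634811401366), np.float64(0.07203462925830606)) 67.4
```

Zero is at +0.345 rad, 20 at -1.654 and green at -0.853, spaced as they should be. The dial now stands at about 0.27. I'll wind it to 2.2, then back to 1.2.

Run:
```python
from h import *
np.set_printoptions(precision=4,suppress=True)
T0=.3455;C=[.4698,-.3447]
R=lambda s:[np.pi,0,np.pi+T0-s]
s0=T0-.071
gripper_to(.045,40);movep([*C,.12],R(s0));move_l([*C,.045],feed=.1)
gripper_to(0,50);o=observe();print(o["opening"],o["tcp_rot"])
for s in(.8,1.3,1.8,2.2): movep([*C,.045],R(s))
hold(.2);o=observe();print(o["tcp_rot"][2]-np.pi,o["torque"],o["ft_force"],o["opening"])
for s in(1.7,1.2): movep([*C,.045],R(s))
hold(.3);o=observe();print("yaw",o["tcp_rot"][2]-np.pi,"want",T0-1.2,o["torque"],o["opening"])
gripper_to(.045);move_l([*C,.13]);movep([.43,-.345,.17],[np.pi,0,np.pi]);gripper_to(.085)
p,d,c=snap("wrist","tm3");marks(p,c);b=bar(d,c);print(b,"setting",T0-b[2],observe()["time_s"])
cv2.imwrite("pics/tm3.png",cv2.resize(p[160:270,190:330,::-1],(700,550),interpolation=cv2.INTER_CUBIC))
```

```text
0.013094529396645781 [ 3.1407  0.0005 -3.0704]
-1.8543609634787677 [ 0.6036  0.6684 -0.0443] [-3.3202  2.9728  6.9675] 0.012910130701207539
yaw -0.8542031202930409 want -0.8545 [0.5237 0.3716 0.075 ] 0.013260929743996749
red 34 px [210.3 208.2] r 0.0489 ang -1.6562
red 40 px [233.7 242.9] r 0.0457 ang -0.5456
red 25 px [268.5 249.9] r 0.0509 ang 0.3348
green 44 px [221.5 238.2] r 0.05 ang -0.8508
(array([ 0.4698, -0.3442]), (0.0646029052734375, 0.014730292320251465), np.float64(-0.8498565820524262)) setting 1.1953565820524261 75.775
```

View pics/tm3.png

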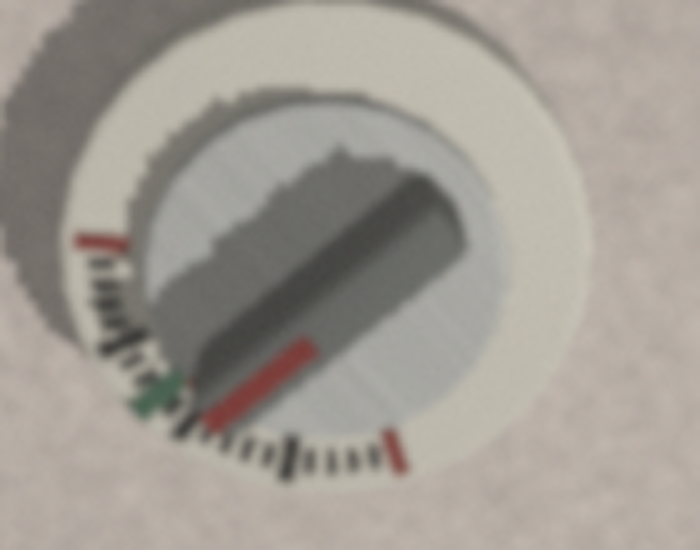

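The bar points at the green mark: -0.850 against -0.852 rad, and the sideways offset in the picture is parallax. I'll check the drawer and bystanders once more, then hand in.

Run:
```python
from h import *
movep([*b2w(-.20,0),.36],[np.pi,0,np.pi+BY]);p,d,c=snap("wrist","fin")
P=w2b(cloud(d,c));z=P[...,2]
m=(z>.084)&(z<.096)&(P[...,0]<-.08)&(P[...,0]>-.3)&(abs(P[...,1])<.009);x=np.percentile(P[m][:,0],1);print("pull front",x)
f0=np.load("pics/scene0.npz");p,d,c=snap("scene","scF");Q=cloud(d,c);Z=Q[...,2]
for u,v in((366,202),(184,286)):
    w=np.zeros(Z.shape,bool);w[v-25:v+25,u-25:u+25]=1;q=w&(Z>.009)&(Z<.1);print("votive",rect(Q[q])[0])
df=(cv2.absdiff(p,f0["p"]).max(2)>45)[140:175,360:440].sum();print("pump-area diff px",df)
if abs(x+.1453)<.003: job_done();print("done",observe()["time_s"])
```

```text
pull front -0.14505590818053052
votive [0.71594928 0.29968048]
votive [ 0.69572937 -0.32921768]
pump-area diff px 101
the job is handed in; nothing more can be done
the job is handed in; nothing more can be done
```

I handed the job in: both matchboxes, the lighter and the snuffer are in the latched drawer, and the timer went past 20 and back to 12 minutes (reads 1.195 rad). The last check was only clear for one glass holder. The other read about 4 cm off and some pixels near the pump changed, possibly because the removed items lay close by, but I didn't check further.

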